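# Put the seasonings back in the rack, stepping down in height

### The job

Cooking is over: clear the four seasonings off the cooktop and counter (green bottle, pepper mill, spice jar, mustard jar) and stand them in the small wooden rack, one to a bay, upright in the middle of its cork pad. Line them up by height, the tallest in the bay next to the rack's high dark arched end and each next one shorter towards the low end. Do not knock the mug out of its place.

Things in the scene. Friction and masses are not known exactly. Their poses are not given: they have to be found in the camera images.
- vinegar_bottle: Green glass bottle with a pale label, a green band and a black cap; 200 mm tall, straight body 57 mm in diameter up to 166 mm, then a short shoulder and the cap, 33 mm in diameter. About 0.4 kg. Origin: centre of its underside; z up along its axis. Loose, starts upright on the counter or, where y > 0.19, on the cooktop glass 6 mm higher.
- pepper_mill: Dark brown wooden pepper mill, 170 mm tall; 58 mm in diameter at its foot (it feels that wide up to 122 mm), its rounded head at most 49 mm in diameter from 123 to 159 mm, then a small metal knob. The head does not turn. About 0.2 kg. Origin: centre of its underside; z up along its axis. Loose, starts upright on the counter or, where y > 0.19, on the cooktop glass 6 mm higher.
- spice_jar: Small spice jar with a mustard-yellow cap and a green label; 106 mm tall, 41 mm in diameter. About 0.1 kg. Origin: centre of its underside; z up along its axis. Loose, starts upright on the counter or, where y > 0.19, on the cooktop glass 6 mm higher.
- mustard_jar: Small squat mustard jar of amber glass with a yellow label and a red screw lid; 78 mm tall, 53 mm in diameter up to 50 mm, the lid (62 to 78 mm) 50 mm in diameter. About 0.2 kg. Origin: centre of its underside; z up along its axis. Loose, starts upright on the counter or, where y > 0.19, on the cooktop glass 6 mm higher.
- bay1: Leftmost (seen from the robot) of the rack's four bays: a cork pad 70 x 70 x 2 mm, its top 18 mm above the counter. Origin: centre of the pad's underside; y along the row, from bay4 towards bay1; x across it, away from the robot. Bay centres 86 mm apart; slats 5 mm thick between them, tops 18 mm above the pad; steel rails 6 mm thick, 44 mm before and behind the centre, tops 25 mm above the pad.
- bay2: Second from the left of the rack's four bays: a cork pad 70 x 70 x 2 mm, its top 18 mm above the counter. Origin: centre of the pad's underside; y along the row, from bay4 towards bay1; x across it, away from the robot. Bay centres 86 mm apart; slats 5 mm thick between them, tops 18 mm above the pad; steel rails 6 mm thick, 44 mm before and behind the centre, tops 25 mm above the pad.
- bay3: Third from the left of the rack's four bays: a cork pad 70 x 70 x 2 mm, its top 18 mm above the counter. Origin: centre of the pad's underside; y along the row, from bay4 towards bay1; x across it, away from the robot. Bay centres 86 mm apart; slats 5 mm thick between them, tops 18 mm above the pad; steel rails 6 mm thick, 44 mm before and behind the centre, tops 25 mm above the pad.
- bay4: Rightmost of the rack's four bays: a cork pad 70 x 70 x 2 mm, its top 18 mm above the counter. Origin: centre of the pad's underside; y along the row, from bay4 towards bay1; x across it, away from the robot. Bay centres 86 mm apart; slats 5 mm thick between them, tops 18 mm above the pad; steel rails 6 mm thick, 44 mm before and behind the centre, tops 25 mm above the pad.
- high_end: The high end of the rack: an upright end board of dark walnut with a round-arched top, 102 x 14 x 110 mm, origin at the centre of its underside, on the counter, 50 mm along the row beyond the centre of the last bay. It may be at the bay1 end or at the bay4 end; the other end board is pale like the rest of the rack, straight-topped and only 46 mm high. The rack is fixed.
- mug: Bystander: a green-and-white mug behind the rack, cup 78 mm in diameter, 101 mm tall, with a handle (116 mm over all). Loose. Origin: under the middle of cup and handle; the handle points along its -y.

How it is judged:
At the end, for the whole second after the job is handed in: Counting from the bay beside the high end: green bottle, pepper mill, spice jar, mustard jar, each standing on the pad of its own bay (foot at pad height within 5 mm), within 15 mm of the pad's centre, upright within 0.1 rad, at rest (below 20 mm/s) (((horizontal distance between high_end and bay1 below 0.1 m and (horizontal distance between vinegar_bottle and bay1 below 0.015 m and z of vinegar_bottle in the frame of bay1 between -0.003 and 0.007 m) and (horizontal distance between pepper_mill and bay2 below 0.015 m and z of pepper_mill in the frame of bay2 between -0.003 and 0.007 m) and (horizontal distance between spice_jar and bay3 below 0.015 m and z of spice_jar in the frame of bay3 between -0.003 and 0.007 m) and (horizontal distance between mustard_jar and bay4 below 0.015 m and z of mustard_jar in the frame of bay4 between -0.003 and 0.007 m)) or (horizontal distance between high_end and bay4 below 0.1 m and (horizontal distance between vinegar_bottle and bay4 below 0.015 m and z of vinegar_bottle in the frame of bay4 between -0.003 and 0.007 m) and (horizontal distance between pepper_mill and bay3 below 0.015 m and z of pepper_mill in the frame of bay3 between -0.003 and 0.007 m) and (horizontal distance between spice_jar and bay2 below 0.015 m and z of spice_jar in the frame of bay2 between -0.003 and 0.007 m) and (horizontal distance between mustard_jar and bay1 below 0.015 m and z of mustard_jar in the frame of bay1 between -0.003 and 0.007 m))) and angle between each of vinegar_bottle, pepper_mill, spice_jar, mustard_jar's own z axis and vertical below 0.1 rad and linear speed of each of vinegar_bottle, pepper_mill, spice_jar, mustard_jar below 0.02 m/s); the robot touches nothing.
It fails at once if the mug is moved more than 30 mm or tipped (distance of mug from where it was at the start of the episode above 0.03 m or angle between mug's own z axis and vertical above 0.3 rad).
It also fails if it takes over 128 s, if anything falls off the work surface, if the arm or the gripper's body presses on something with over 40 N, if the wrist force passes 120 N, or if a joint passes its speed limit or range.

### The arm

A 6-joint arm with a two-finger parallel gripper is mounted at the origin on a cart in front of the work surface, level with it; the furniture and walls round the work are solid. World frame = base frame: x ahead of the robot, y to its left, z up, the work surface at z = 0. Lengths are in m, angles in rad, forces in N, time in s.
With the tool pointing down it reaches from about 0.35 to 0.975 m from the base axis. Payload 4.9 kg.
Tool frame: the origin (TCP) lies on the centre line of the jaws, within the pads' length; the fingertips stand manip.tip_reach ahead of it and the grasp point (between the pads) is the TCP (manip.tip_reach is the distance from the TCP to the fingertips, in m); z points along the fingers, y is the line along which they close (so a half turn about z gives the same grasp; the last joint's range is limited). The gripper opens to 85 mm and grips with 20 to 120 N. Pads are 22 mm wide; open, the fingers measure 114 mm over their backs; the gripper's body (76 mm by 85 mm) begins 54 mm behind the grasp point. The pads swing forward as they close: fully open they stand 13 mm farther back than shut.
Start: joints at [-1.403, 0.053, 1.613, -0, 1.476, -0.119], TCP at [0.177, -0.599, 0.25] pointing down, gripper open.
Joint ranges: [-3.01, 3.01], [-1.01, 2.22], [0.06, 2.58], [-1.02, 4.17], [0.09, 2.62], [-3.14, 3.14]. Speed limits (rad/s): [2.57, 2.57, 3.14, 3.14, 3.14, 3.14].

### API

Orientations are given as a unit quaternion [w, x, y, z].
In Python, from plant import manip gives the robot as it stands. The module is installed in compiled form; this text tells all that it offers.
- The arm moves only by the tool move_arm, never from a script. Its argument "rows" is a list of rows, each a list of 7 numbers: the shift along the tool's x, y, z in cm, then the turn, a rotation vector about the tool's x, y, z in degrees, then the opening, from -1 (shut) to 1 (fully open). In form: [[tx, ty, tz, ax, ay, az, jaw], ...]. A call has 1 to 20 rows; each row shifts and turns the commanded pose from where the row before left it, along the tool's axes as they then stand; what a row does not reach is not made up. A row lasts 1/12 s, in which the tool goes at most 41.7 mm and 7.16 degrees, less where a joint would pass 70% of its speed; a pose out of reach is approached as far as the arm can. A call is refused whole if a number of a shift passes 4.17 or a number of a turn 7.16, either way. A call with a gripper value outside its range is refused whole. The fingers move at their own pace and stop on an object; the grip force is fixed at half the most. Time passes only in rows, so rows that do not move let the fingers close. It gives the time, the measured TCP pose, the force, the opening and the grip force at its end, in the units of the state.
- manip.state(): the state, without advancing time (a new reading comes with each control period).
- manip.grab_frame(name): name is "scene" or "top" or "wrist"; returns a dict with "img" (480x640x3 uint8, blue, green, red), "mtx" (3x3 intrinsics, pixels), "k1" (the pictures are not rectified: a ray, as slopes to the right and down, at radius r is drawn at 1 + k1 r^2 times it, then the intrinsics apply), "R" (3x3) and "t" (3): a world point X has camera coordinates R X + t. Camera axes: x right, y down, z forward; pixel columns grow to the right and rows downward; lengths in m; the calibration is good to about 2 mm. A picture is of the moment at which its call begins. There is no depth.
- manip.job_done(): hands the job in; it is judged then, once.
The state is a dict: "time": time; "joint_pos": joint angles; "joint_vel": joint speeds; "joint_efforts": joint torques, N m; "tool_pos": TCP position; "tool_rot": TCP orientation; "contact_force": force on the tool from outside, world axes, zero at the start; "ft_torque": the same for the moment, N m; "gripper_width": opening from 0.0 (shut) to 1.0 (fully open); "grasp_force": force on a finger pad.
Only numpy, scipy, OpenCV 4.12 (cv2) and the standard library are available. Lean on these libraries where they do the work, as an engineer would, in place of code of your own. Each camera call takes 0.05 s, during which the arm holds its last target. There are 200 camera calls.

## Working session

There is one attempt and no reset: what is moved stays moved. The work goes in short steps, Python scripts to look and compute and a tool call to move; the robot and the scene stay as the last step left them, time stands still between calls to the robot, and variables do not carry over. Pictures are saved under pics/ and viewed, at most 14 in all, crops included, and the job is handed in when it is done.

Besides the shell and the picture viewer there is one more tool, called after "Request:" by a JSON object that holds its "method" and its "body". move_arm: Moves the arm, as the interface text tells. Its arguments: {"type":"object","properties":{"rows":{"type":"array","items":{"type":"array","items":{"type":"number"}}}},"required":["rows"]}

```bash
mkdir -p pics; python3 - <<'E'
from plant import manip
import cv2,pickle
s=manip.state();print(s,manip.tip_reach)
for n in("scene","top"):
    f=manip.grab_frame(n);cv2.imwrite(f"pics/{n}0.png",f["img"]);pickle.dump(f,open(n+"0.pkl","wb"));print(n,f["mtx"],f["k1"],f["R"],f["t"])
E
```

```text
{'time': 0.0, 'joint_pos': array([-1.40297116e+00,  5.33662023e-02,  1.61430147e+00, -3.56100562e-05,
        1.47598463e+00, -1.18992815e-01]), 'joint_vel': array([-0.00070462, -0.00050518, -0.0003462 ,  0.0001451 , -0.00017649,
        0.00027828]), 'joint_efforts': array([-8.93162123e-04, -3.93686235e+01, -3.70179391e+01, -2.49434142e-04,
        6.94626564e-03, -7.35982326e-06]), 'tool_pos': array([ 0.17671101, -0.59888911,  0.24905272]), 'tool_rot': array([-1.02908696e-03,  9.89733774e-01,  1.42919546e-01, -4.28599629e-05]), 'contact_force': array([-0.13863149, -1.24723379, -0.05065517]), 'ft_torque': array([-0.05363914,  0.03178483, -0.06913914]), 'grasp_force': 0.0, 'gripper_width': 1.0001885387880913} 0.019
scene [[464.89763492   0.         311.33054223]
 [  0.         464.89763492 233.01403507]
 [  0.           0.           1.        ]] -0.10392414513710414 [[-0.76676041 -0.64169594 -0.01745848]
 [-0.23474294  0.30559919 -0.92277023]
 [ 0.5974732  -0.70344542 -0.38495495]] [0.4004692  0.18447684 0.81801505]
top [[439.03101004   0.         314.76030682]
 [  0.         439.03101004 239.60973812]
 [  0.           0.           1.        ]] 0.02619265807701479 [[ 0.0297795  -0.9993153  -0.0219569 ]
 [-0.98596233 -0.02575689 -0.16496927]
 [ 0.16429078  0.02656138 -0.98605427]] [-0.01642557  0.49216768  0.88512387]
```

View pics/scene0.png

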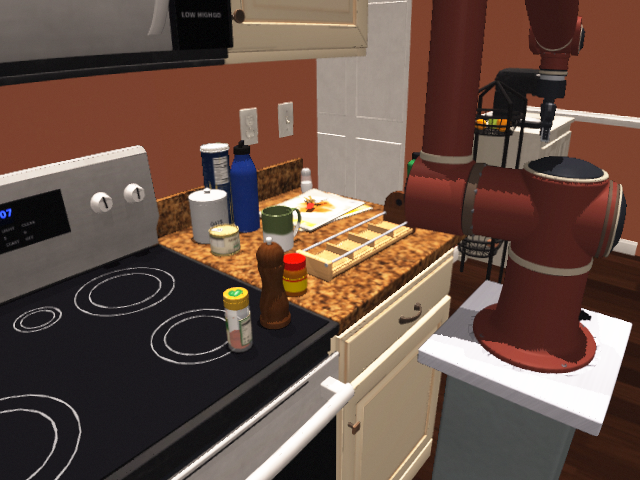

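View pics/top0.png

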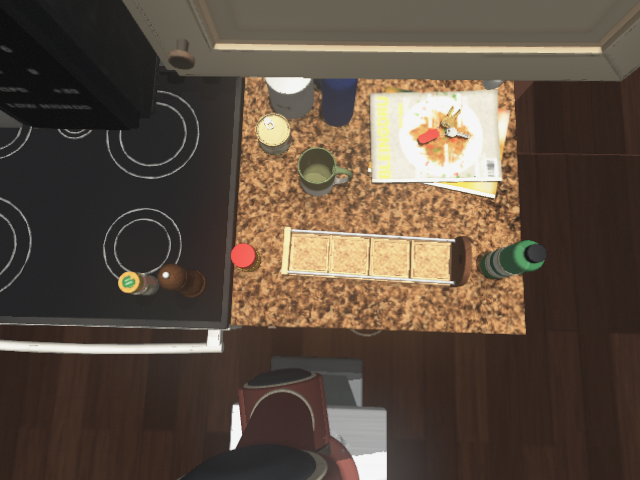

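The scene picture shows the spice jar near (237,320), the mill near (272,285), the mustard jar near (294,275) and the rack with its dark arched end at (397,205). In the top picture the dark end is at (462,260), the right or bay4 end. The bottle cap is at (535,252), the spice cap at (128,283), the mill knob at (166,275) and the red lid at (243,256). I'll enlarge crops for exact pixels.

```bash
cat > h.py <<'E'
import numpy as np,cv2,pickle
def proj(f,X):
    c=(f["R"]@np.atleast_2d(X).T).T+f["t"]; s=c[:,:2]/c[:,2:]; s=s*(1+f["k1"]*(s**2).sum(1,keepdims=True))
    return s@np.diag(np.diag(f["mtx"])[:2])+f["mtx"][:2,2]
def ray(f,uv):
    d=(np.array(uv,float)-f["mtx"][:2,2])/f["mtx"][0,0]; s=d.copy()
    for _ in range(20): s=d/(1+f["k1"]*(s@s))
    r=f["R"].T@np.r_[s,1]; return -f["R"].T@f["t"], r/np.linalg.norm(r)
def atz(f,uv,z):
    o,r=ray(f,uv); return o+r*(z-o[2])/r[2]
def tri(*fu):
    A=np.zeros((3,3));b=np.zeros(3)
    for f,uv in fu:
        o,r=ray(f,uv);P=np.eye(3)-np.outer(r,r);A+=P;b+=P@o
    X=np.linalg.solve(A,b)
    return X,[np.linalg.norm(np.cross(X-ray(f,u)[0],ray(f,u)[1])) for f,u in fu]
def crop(img,x0,y0,x1,y1,k,step=10):
    c=cv2.resize(img[y0:y1,x0:x1],None,fx=k,fy=k,interpolation=cv2.INTER_CUBIC)
    for x in range(-(-x0//step)*step,x1,step):
        cv2.line(c,((x-x0)*k,0),((x-x0)*k,6),(255,255,0),1);cv2.putText(c,str(x),((x-x0)*k+1,16),0,.35,(255,255,0),1)
    for y in range(-(-y0//step)*step,y1,step):
        cv2.line(c,(0,(y-y0)*k),(6,(y-y0)*k),(255,255,0),1);cv2.putText(c,str(y),(8,(y-y0)*k+4),0,.35,(255,255,0),1)
    return c
E
python3 - <<'E'
from h import *
t=cv2.imread("pics/top0.png");s=cv2.imread("pics/scene0.png")
a=crop(t,110,230,270,305,5)[:,:800];b=crop(t,275,223,555,293,2);
b=crop(t,275,223,475,293,4);c=np.zeros((600,800,3),np.uint8)
cv2.imwrite("pics/c1.png",np.vstack([crop(t,112,230,270,302,5),np.zeros((5,790,3),np.uint8)]))
d=np.zeros((580,800,3),np.uint8);d[:280]=b;e=crop(t,470,230,550,290,5)[:,:400];d[280:580,:400]=e;d[280:,400:]=0
cv2.imwrite("pics/c2.png",d)
cv2.imwrite("pics/c3.png",crop(s,215,180,425,355,3,20)[:600])
E
```

```text
(no output)
```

View pics/c1.png

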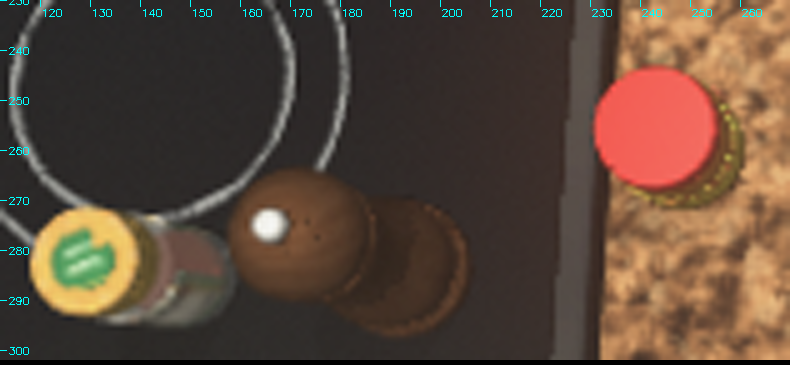

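View pics/c2.png

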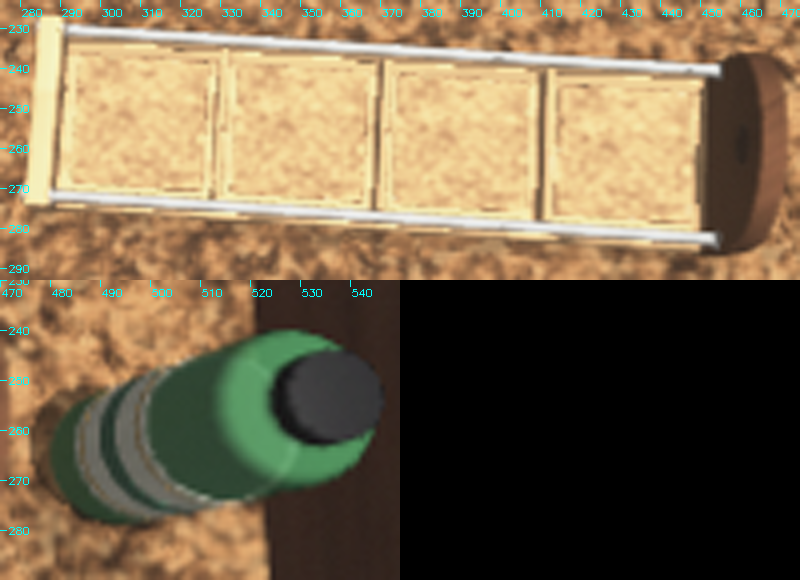

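View pics/c3.png

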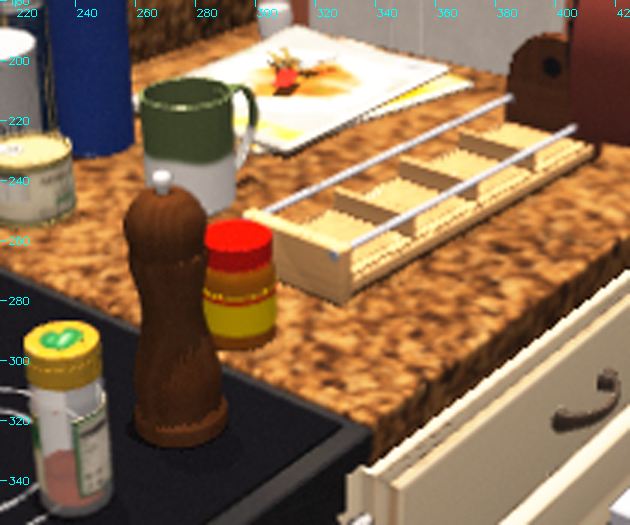

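The crops give these top-camera pixels: spice cap (128.8,282), knob (165.6,275), lid (243,255.4), bottle cap (536.6,253.4), rail ends (290.5,230.5), (287.5,272), (454.8,240.5), (454.3,282.8). The matching scene pixels are (235.7,292), (269,240.7), (294.3,258) and rail ends (303.3,251.7), (326.7,265), (385.3,212.7), (406.7,222.7). The scene camera can't see the bottle.

```bash
python3 - <<'E'
from h import *
from scipy.optimize import least_squares
T=pickle.load(open("top0.pkl","rb"));S=pickle.load(open("scene0.pkl","rb"));np.set_printoptions(precision=4,suppress=True)
for n,a,b,z in [("spice",(128.8,282),(235.7,292),.112),("mill",(165.6,275),(269,240.7),.171),("must",(243,255.4),(294.3,258),.078),
 ("bl",(290.5,230.5),(303.3,251.7),.043),("fl",(287.5,272),(326.7,265),.043),("bh",(454.8,240.5),(385.3,212.7),.043),("fh",(454.3,282.8),(406.7,222.7),.043)]:
    print(n,*tri((T,a),(S,b)),"topz",atz(T,a,z))
print("bottle",atz(T,(536.6,253.4),.2), "body bottom check",atz(T,(484,268),.0))
# rack fit: rails lines (x=±.044,z=.043) & slats mid (z=.036) in the top image
c=lambda u,v:(275+u/4,223+v/4)
R=[(atz(T,c(u,v),.042),sx) for u,v,sx in[(100,32,.044),(400,51,.044),(700,69,.044),(60,196,-.044),(400,217,-.044),(710,239,-.044)]]
L=[(atz(T,c(u,v),.036),y) for u,v,y in[(218,120,.086),(379,140,0),(541,155,-.086)]]
def loc(p,P): d=P[:2]-p[:2];cc,ss=np.cos(p[2]),np.sin(p[2]);return np.array([cc*d[0]+ss*d[1],-ss*d[0]+cc*d[1]])
r=least_squares(lambda p:[loc(p,P)[0]-s for P,s in R]+[loc(p,P)[1]-y for P,y in L],[.5,-.1,0])
p=r.x;print("rack centre",p,"res mm",r.fun*1e3)
for i,y in enumerate([.129,.043,-.043,-.129]): print("bay",i+1,p[0]-np.sin(p[2])*y,p[1]+np.cos(p[2])*y)
E
```

```text
spice [0.3887 0.3503 0.112 ] [np.float64(1.0789091372298396e-05), np.float64(1.078909137239136e-05)] topz [0.3887 0.3503 0.112 ]
mill [0.3989 0.2589 0.1699] [np.float64(0.000840464206689396), np.float64(0.0008404642066893158)] topz [0.3995 0.2591 0.171 ]
must [0.4499 0.1401 0.0761] [np.float64(0.0005893557641777032), np.float64(0.000589355764177619)] topz [0.4502 0.1401 0.078 ]
bl [0.5087 0.0479 0.0401] [np.float64(0.0025016028794410303), np.float64(0.0025016028794407927)] topz [0.5102 0.0491 0.043 ]
fl [0.4264 0.0551 0.0329] [np.float64(0.003869791732709242), np.float64(0.003869791732709151)] topz [0.4223 0.0519 0.043 ]
bh [ 0.4981 -0.2965  0.0373] [np.float64(0.0008241240309015764), np.float64(0.0008241240309014923)] topz [ 0.4978 -0.2944  0.043 ]
fh [ 0.4172 -0.292   0.0277] [np.float64(0.007251837591875153), np.float64(0.007251837591875038)] topz [ 0.4098 -0.2913  0.043 ]
bottle [ 0.452  -0.3851  0.2   ] body bottom check [ 0.4468 -0.3677  0.    ]
rack centre [ 0.4604 -0.1191 -0.0374] res mm [-0.1199 -0.3046  0.0177 -0.0537  0.6058 -0.1452 -1.2537 -0.1267  1.3804]
bay 1 0.4652201314508789 0.009853991247662688
bay 2 0.4620012647241836 -0.07608574866930341
bay 3 0.45878239799748827 -0.16202548858626947
bay 4 0.45556353127079297 -0.2479652285032356
```

Measured positions (x, y in m):

| Item | x | y |
|---|---|---|
| spice jar | 0.389 | 0.350 |
| pepper mill | 0.399 | 0.259 |
| mustard jar | 0.450 | 0.140 |
| bottle (top camera only) | ~0.452 | ~-0.385 |

The rack yaw is -0.037 and bay4 (x 0.4556, y -0.248) sits beside the high end. The measured heights agree with the text. I'll turn the jaws to close across the row, rise, and go above the bottle.

Request:
{"method": "move_arm", "body": {"rows": [[0, 0, -0.9, 0, 0, -7.14, 1], [0, 0, -0.9, 0, 0, -7.14, 1], [0, 0, -0.9, 0, 0, -7.14, 1], [0, 0, -0.9, 0, 0, -7.14, 1], [0, 0, -0.9, 0, 0, -7.14, 1], [0, 0, -0.9, 0, 0, -7.14, 1], [0, 0, -0.9, 0, 0, -7.14, 1], [0, 0, -0.9, 0, 0, -7.14, 1], [0, 0, -0.9, 0, 0, -7.14, 1], [2, 2.6, 0, 0, 0, -7.14, 1], [2, 2.6, 0, 0, 0, 0, 1], [2, 2.6, 0, 0, 0, 0, 1], [2, 2.6, 0, 0, 0, 0, 1], [2, 2.6, 0, 0, 0, 0, 1], [2, 2.6, 0, 0, 0, 0, 1], [2, 2.6, 0, 0, 0, 0, 1], [2, 2, 0, 0, 0, 0, 1], [1, 1, 0, 0, 0, 0, 1], [0, 0, 0, 0, 0, 0, 1], [0, 0, 0, 0, 0, 0, 1]]}}

```text
time: 1.77
tool_pos: [0.3972, -0.4409, 0.3309]
tool_rot: [-0.0, 0.72, 0.694, -0.0]
contact_force: [0.4, 0.4, 0.0]
gripper_width: 1.0
grasp_force: 0.0
```

```bash
python3 - <<'E'
from h import *
from plant import manip
s=manip.state();print(s["time"],s["tool_pos"],s["tool_rot"],s["joint_pos"])
f=manip.grab_frame("wrist");pickle.dump(f,open("w1.pkl","wb"));cv2.imwrite("pics/w1.png",f["img"])
print(-f["R"].T@f["t"],f["R"])
g=manip.grab_frame("scene");cv2.imwrite("pics/s1.png",g["img"])
for P in([.452,-.385,.2],[.452,-.385,0]):print(proj(f,P))
E
```

```text
1.7667 [ 0.3972037  -0.44092327  0.33093471] [-3.02875172e-04  7.19978532e-01  6.93996177e-01 -3.58152535e-04] [-9.62518524e-01 -5.67143012e-02  1.58921628e+00 -8.03660237e-04
  1.60957556e+00 -9.25802817e-01]
[ 0.40100008 -0.35717152  0.45468338] [[ 9.99308200e-01 -3.71900542e-02  1.47292650e-04]
 [-3.52047884e-02 -9.44671876e-01  3.26122170e-01]
 [-1.19893580e-02 -3.25901744e-01 -9.45327620e-01]]
[[392.87059706 154.83463661]]
[[360.36368621 137.67925518]]
```

View pics/w1.png

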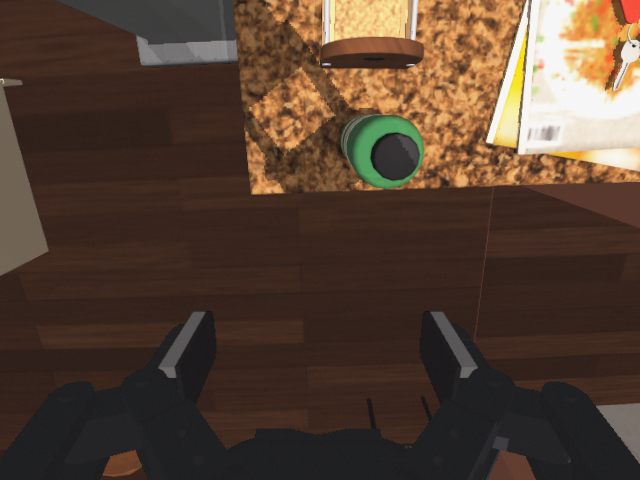

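The wrist view shows the black cap centred at (395.5,156.5), against a prediction of (392.9,154.8). The fingers are open and clear of everything.

```bash
cat >> h.py <<'E'
def go(goal):
    from plant import manip
    from scipy.spatial.transform import Rotation as Ro
    s=manip.state();q=s["tool_rot"];R=Ro.from_quat(np.r_[q[1:],q[0]]).as_matrix()
    print("tcp",s["tool_pos"].round(4),"shift tool cm",(R.T@(np.array(goal)-s["tool_pos"])*100).round(2),"tilt",R[:,2].round(3),"yaw_y",np.degrees(np.arctan2(R[1,1],R[0,1])).round(2))
E
python3 - <<'E'
from h import *
T=pickle.load(open("top0.pkl","rb"));W=pickle.load(open("w1.pkl","rb"))
X,e=tri((T,(536.6,253.4)),(W,(395.5,156.5)));print(X,e,atz(W,(395.5,156.5),.2))
go([.4530,-.385,.155])
E
```

```text
[ 0.45324145 -0.3862267   0.19811417] [np.float64(0.0009935312531704668), np.float64(0.0009935312531706745)] [ 0.45385182 -0.3861939   0.2       ]
tcp [ 0.3964 -0.4418  0.331 ] shift tool cm [ 5.9   5.45 17.6 ] tilt [-0.001 -0.    -1.   ] yaw_y -2.23
```

The bottle is at (0.453,-0.386) with its top at 0.198, as stated. I'll shift over it, go down, and grip.

Request:
{"method": "move_arm", "body": {"rows": [[1.5, 1.4, 0, 0, 0, 0, 1], [1.5, 1.4, 0, 0, 0, 0, 1], [1.5, 1.4, 0, 0, 0, 0, 1], [1.3, 1.3, 0, 0, 0, 0, 1], [0, 0, 2, 0, 0, 0, 1], [0, 0, 2.5, 0, 0, 0, 1], [0, 0, 2.5, 0, 0, 0, 1], [0, 0, 2.5, 0, 0, 0, 1], [0, 0, 2.5, 0, 0, 0, 1], [0, 0, 2.5, 0, 0, 0, 1], [0, 0, 1.8, 0, 0, 0, 1], [0, 0, 1.1, 0, 0, 0, 1], [0, 0, 0, 0, 0, 0, 1], [0, 0, 0, 0, 0, 0, -1], [0, 0, 0, 0, 0, 0, -1], [0, 0, 0, 0, 0, 0, -1], [0, 0, 0, 0, 0, 0, -1], [0, 0, 0, 0, 0, 0, -1], [0, 0, 0, 0, 0, 0, -1], [0, 0, 0, 0, 0, 0, -1]]}}

```text
time: 3.53
tool_pos: [0.4552, -0.3864, 0.1599]
tool_rot: [0.002, 0.72, 0.694, -0.0]
contact_force: [-1.3, -1.3, 6.5]
gripper_width: 0.643
grasp_force: 64.9
```

```bash
python3 -c "
from h import *
go([.4555,-.248,.3])"
```

```text
tcp [ 0.4552 -0.3864  0.1599] shift tool cm [ 13.78  -0.46 -14.06] tilt [ 0.002 -0.003 -1.   ] yaw_y -2.16
```

Gripped at width 0.643 and 65 N. I'll lift over the high end and carry to bay4.

Request:
{"method": "move_arm", "body": {"rows": [[0, 0, -1, 0, 0, 0, -1], [0, 0, -2, 0, 0, 0, -1], [0, 0, -2.5, 0, 0, 0, -1], [0, 0, -2.5, 0, 0, 0, -1], [0, 0, -2.5, 0, 0, 0, -1], [0, 0, -2, 0, 0, 0, -1], [0, 0, -1.2, 0, 0, 0, -1], [0, 0, -0.6, 0, 0, 0, -1], [1, 0, 0, 0, 0, 0, -1], [2, -0.1, 0, 0, 0, 0, -1], [2.2, -0.1, 0, 0, 0, 0, -1], [2.2, -0.1, 0, 0, 0, 0, -1], [2.2, -0.1, 0, 0, 0, 0, -1], [2.2, -0.1, 0, 0, 0, 0, -1], [1.3, 0, 0, 0, 0, 0, -1], [0.7, 0, 0, 0, 0, 0, -1], [0, 0, 0, 0, 0, 0, -1], [0, 0, 0, 0, 0, 0, -1]]}}

```text
time: 5.03
tool_pos: [0.4545, -0.2472, 0.2997]
tool_rot: [-0.0, 0.72, 0.694, -0.0]
contact_force: [-0.4, -0.6, -4.4]
gripper_width: 0.642
grasp_force: 64.6
```

```bash
python3 - <<'E'
from h import *
from plant import manip
go([.4555,-.248,.178])
f=manip.grab_frame("top");cv2.imwrite("pics/t2.png",f["img"])
g=manip.grab_frame("wrist");pickle.dump(g,open("w2.pkl","wb"));cv2.imwrite("pics/w2.png",g["img"])
E
```

```text
tcp [ 0.4545 -0.2472  0.2997] shift tool cm [-0.08  0.11 12.17] tilt [-0.001 -0.    -1.   ] yaw_y -2.15
```

View pics/w2.png

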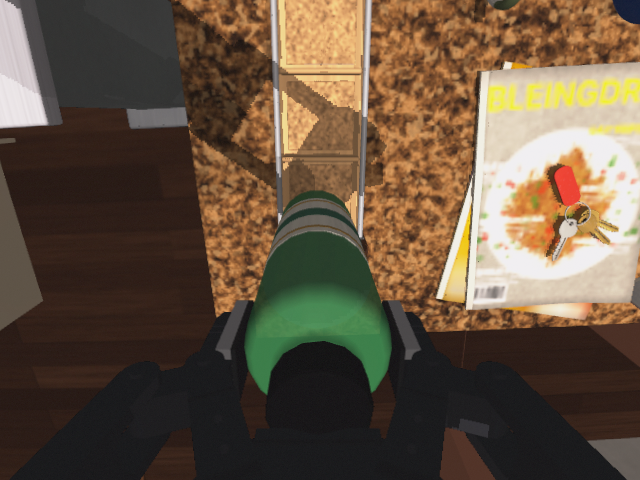

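The bottle is upright in the jaws above bay4. The slat tops read about (320,157) for 3/4 and (320,72) for 2/3, with rails at x≈279 and 364. I'll check the rack position from these.

```bash
python3 - <<'E'
from h import *
W=pickle.load(open("w2.pkl","rb"))
for uv in[(320,157),(320,72)]:print(atz(W,uv,.036))
for uv in[(279,157),(364.5,157)]:print(atz(W,uv,.042))
print(proj(W,[[.4572,-.205,.036],[.4604,-.119,.036],[.4555,-.248,.0]]))
E
```

```text
[ 0.4595697  -0.20578306  0.036     ]
[ 0.46257666 -0.1235855   0.036     ]
[ 0.41716652 -0.20346254  0.042     ]
[ 0.50557414 -0.20686758  0.042     ]
[[317.71737812 156.33113398]
 [317.60433274  67.02659154]
 [317.65072069 190.10156987]]
```

The two views differ by about 4 mm in x, so I'll take the middle: bay4 at (0.4575,-0.248). Lowering.

Request:
{"method": "move_arm", "body": {"rows": [[-0.1, 0.3, 0, 0, 0, 0, -1], [0, 0, 1, 0, 0, 0, -1], [0, 0, 2, 0, 0, 0, -1], [0, 0, 2, 0, 0, 0, -1], [0, 0, 2, 0, 0, 0, -1], [0, 0, 2, 0, 0, 0, -1], [0, 0, 1, 0, 0, 0, -1], [0, 0, 0.7, 0, 0, 0, -1], [0, 0, 0.5, 0, 0, 0, -1], [0, 0, 0.3, 0, 0, 0, -1], [0, 0, 0.3, 0, 0, 0, -1], [0, 0, 0.2, 0, 0, 0, -1], [0, 0, 0, 0, 0, 0, -1], [0, 0, 0, 0, 0, 0, -1]]}}

```text
time: 6.3
tool_pos: [0.4578, -0.2484, 0.1809]
tool_rot: [0.0, 0.72, 0.694, 0.0]
contact_force: [-0.3, -0.0, -4.0]
gripper_width: 0.64
grasp_force: 64.6
```

Request:
{"method": "move_arm", "body": {"rows": [[0, 0, 0.1, 0, 0, 0, -1], [0, 0, 0.1, 0, 0, 0, -1], [0, 0, 0.1, 0, 0, 0, -1], [0, 0, 0, 0, 0, 0, -1], [0, 0, 0, 0, 0, 0, -1]]}}

```text
time: 6.72
tool_pos: [0.4578, -0.2484, 0.178]
tool_rot: [0.0, 0.72, 0.694, 0.0]
contact_force: [-0.1, -0.1, 0.1]
gripper_width: 0.648
grasp_force: 65.0
```

It has landed, since the load is gone. I'll release, rise and travel towards the mill.

Request:
{"method": "move_arm", "body": {"rows": [[0, 0, 0, 0, 0, 0, 1], [0, 0, 0, 0, 0, 0, 1], [0, 0, 0, 0, 0, 0, 1], [0, 0, 0, 0, 0, 0, 1], [0, 0, 0, 0, 0, 0, 1], [0, 0, -1, 0, 0, 0, 1], [0, 0, -2.5, 0, 0, 0, 1], [0, 0, -3, 0, 0, 0, 1], [0, 0, -3, 0, 0, 0, 1], [0, 0, -3, 0, 0, 0, 1], [0, 0, -2, 0, 0, 0, 1], [0, 0, -1, 0, 0, 0, 1], [3, -0.5, 0, 0, 0, 0, 1], [3.5, -0.6, 0, 0, 0, 0, 1], [4, -0.6, 0, 0, 0, 0, 1], [4, -0.6, 0, 0, 0, 0, 1], [4, -0.6, 0, 0, 0, 0, 1], [4, -0.6, 0, 0, 0, 0, 1], [4, -0.6, 0, 0, 0, 0, 1], [4, -0.6, 0, 0, 0, 0, 1]]}}

```text
time: 8.38
tool_pos: [0.4212, 0.0601, 0.3319]
tool_rot: [-0.0, 0.721, 0.693, -0.0]
contact_force: [1.7, 0.3, -0.4]
gripper_width: 1.002
grasp_force: 0.0
```

Request:
{"method": "move_arm", "body": {"rows": [[4, -0.6, 0, 0, 0, 0, 1], [3.5, -0.6, 0, 0, 0, 0, 1], [3, -0.6, 0, 0, 0, 0, 1], [2, -0.4, 0, 0, 0, 0, 1], [1, 0, 0, 0, 0, 0, 1], [0, 0, 0, 0, 0, 0, 1], [0, 0, 0, 0, 0, 0, 1]]}}

```text
time: 8.97
tool_pos: [0.4053, 0.1937, 0.3319]
tool_rot: [0.0, 0.72, 0.694, -0.001]
contact_force: [0.4, -0.2, -0.3]
gripper_width: 0.995
grasp_force: 0.0
```

```bash
python3 - <<'E'
from h import *
from plant import manip
go([.400,.259,.153])
g=manip.grab_frame("wrist");pickle.dump(g,open("w3.pkl","wb"));cv2.imwrite("pics/w3.png",g["img"])
T=manip.grab_frame("top");pickle.dump(T,open("t3.pkl","wb"));cv2.imwrite("pics/t3.png",T["img"])
print(proj(g,[[.400,.259,.171],[.389,.350,.112]]))
E
```

```text
tcp [0.4053 0.1937 0.3319] shift tool cm [ 6.52 -0.76 17.89] tilt [-0.001 -0.001 -1.   ] yaw_y -2.14
[[306.35528178 140.94444103]
 [290.24451087  25.7776403 ]]
```

View pics/w3.png

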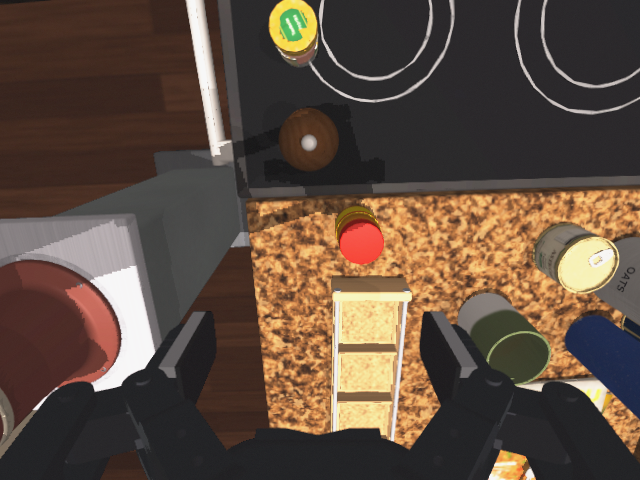

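View pics/t3.png

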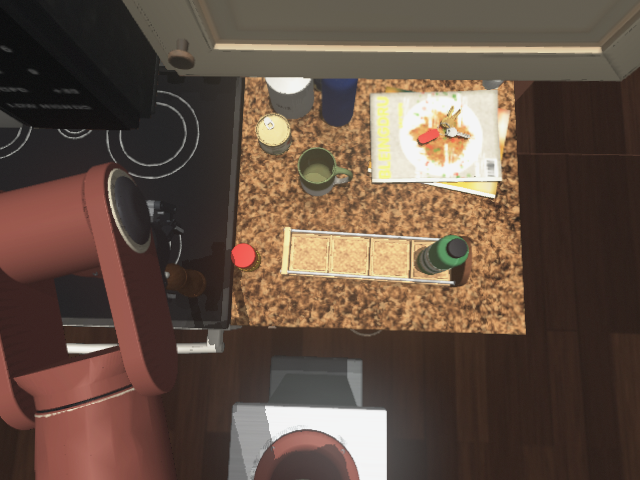

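The bottle stands upright in bay4, with its cap at (455,248) in the top view. In the wrist view the mill knob is at (309.5,143), the spice cap at (293.5,27) and the red lid at (361.5,242).

```bash
python3 - <<'E'
from h import *
T=pickle.load(open("top0.pkl","rb"));W=pickle.load(open("w3.pkl","rb"))
for a,b in[((165.6,275),(309.5,143)),((128.8,282),(293.5,27)),((243,255.4),(361.5,242))]:print(*tri((T,a),(W,b)))
print("bottle cap",atz(T,(455,248),.218))
t=pickle.load(open("t3.pkl","rb"))["img"][225:300,400:480]; m=(t.max(2)<75)&(np.ptp(t.astype(int),2)<20);n,l,s,c=cv2.connectedComponentsWithStats(m.astype(np.uint8));i=1+s[1:,4].argmax();print(c[i]+[400,225],s[i])
go([.400,.259,.153])
E
```

```text
[0.40084548 0.2579026  0.17334853] [np.float64(0.0015733619122006428), np.float64(0.001573361912200813)]
[0.39016309 0.34979541 0.11142846] [np.float64(0.0016388792371460341), np.float64(0.001638879237146022)]
[0.45203049 0.14094794 0.07337706] [np.float64(0.0012676126800539355), np.float64(0.0012676126800538555)]
bottle cap [ 0.45477506 -0.24308245  0.218     ]
[457.39896373 248.02590674] [ 46  14  21  19 193]
tcp [0.4056 0.193  0.3321] shift tool cm [ 6.58 -0.81 17.91] tilt [-0.    -0.001 -1.   ] yaw_y -2.26
```

The mill is at (0.401,0.2585). Moving over it and down to grip its head.

Request:
{"method": "move_arm", "body": {"rows": [[1.6, -0.2, 0, 0, 0, 0, 1], [2, -0.2, 0, 0, 0, 0, 1], [2, -0.2, 0, 0, 0, 0, 1], [0.9, -0.1, 0, 0, 0, 0, 1], [0, 0, 1.5, 0, 0, 0, 1], [0, 0, 2.5, 0, 0, 0, 1], [0, 0, 2.5, 0, 0, 0, 1], [0, 0, 2.5, 0, 0, 0, 1], [0, 0, 2.5, 0, 0, 0, 1], [0, 0, 2.5, 0, 0, 0, 1], [0, 0, 2, 0, 0, 0, 1], [0, 0, 1.5, 0, 0, 0, 1], [0, 0, 0.3, 0, 0, 0, 1], [0, 0, 0, 0, 0, 0, -1], [0, 0, 0, 0, 0, 0, -1], [0, 0, 0, 0, 0, 0, -1], [0, 0, 0, 0, 0, 0, -1], [0, 0, 0, 0, 0, 0, -1], [0, 0, 0, 0, 0, 0, -1], [0, 0, 0, 0, 0, 0, -1]]}}

```text
time: 10.73
tool_pos: [0.402, 0.2599, 0.1566]
tool_rot: [0.001, 0.72, 0.694, 0.002]
contact_force: [-0.0, -0.1, 6.0]
gripper_width: 0.525
grasp_force: 62.1
```

```bash
python3 -c "
from h import *
go([.4603,-.162,.26])"
```

```text
tcp [0.402  0.2599 0.1566] shift tool cm [-41.93   7.45 -10.38] tilt [ 0.004  0.002 -1.   ] yaw_y -2.16
```

Gripped at 0.525, which matches the 49 mm head. Lift and carry to bay3.

Request:
{"method": "move_arm", "body": {"rows": [[0, 0, -1, 0, 0, 0, -1], [0, 0, -2, 0, 0, 0, -1], [0, 0, -2.5, 0, 0, 0, -1], [0, 0, -2.5, 0, 0, 0, -1], [0, 0, -1.5, 0, 0, 0, -1], [0, 0, -1, 0, 0, 0, -1], [-1.5, 0.3, 0, 0, 0, 0, -1], [-2.5, 0.5, 0, 0, 0, 0, -1], [-3.5, 0.6, 0, 0, 0, 0, -1], [-3.5, 0.6, 0, 0, 0, 0, -1], [-3.5, 0.6, 0, 0, 0, 0, -1], [-3.5, 0.6, 0, 0, 0, 0, -1], [-3.5, 0.6, 0, 0, 0, 0, -1], [-3.5, 0.6, 0, 0, 0, 0, -1], [-3.5, 0.6, 0, 0, 0, 0, -1], [-3.5, 0.6, 0, 0, 0, 0, -1], [-3.5, 0.6, 0, 0, 0, 0, -1], [-2.5, 0.6, 0, 0, 0, 0, -1], [-1.5, 0.3, 0, 0, 0, 0, -1], [-0.8, 0.1, 0, 0, 0, 0, -1]]}}

```text
time: 12.4
tool_pos: [0.457, -0.1479, 0.2584]
tool_rot: [-0.001, 0.721, 0.693, -0.001]
contact_force: [0.1, 0.5, -1.9]
gripper_width: 0.527
grasp_force: 61.8
```

Request:
{"method": "move_arm", "body": {"rows": [[-0.5, 0.1, 0, 0, 0, 0, -1], [0, 0, 0, 0, 0, 0, -1], [0, 0, 0, 0, 0, 0, -1], [0, 0, 0, 0, 0, 0, -1]]}}

```text
time: 12.73
tool_pos: [0.4582, -0.1502, 0.2592]
tool_rot: [-0.0, 0.72, 0.694, 0.0]
contact_force: [-0.4, 0.3, -1.4]
gripper_width: 0.528
grasp_force: 61.8
```

```bash
python3 -c "
from h import *
go([.4603,-.161,.1686])"
```

```text
tcp [ 0.4582 -0.1502  0.2592] shift tool cm [-1.08  0.26  9.06] tilt [-0.  0. -1.] yaw_y -2.09
```

Request:
{"method": "move_arm", "body": {"rows": [[-0.5, 0.2, 0, 0, 0, 0, -1], [-0.6, 0.1, 0, 0, 0, 0, -1], [0, 0, 1, 0, 0, 0, -1], [0, 0, 2, 0, 0, 0, -1], [0, 0, 2, 0, 0, 0, -1], [0, 0, 1.5, 0, 0, 0, -1], [0, 0, 1, 0, 0, 0, -1], [0, 0, 0.7, 0, 0, 0, -1], [0, 0, 0.4, 0, 0, 0, -1], [0, 0, 0.2, 0, 0, 0, -1], [0, 0, 0.1, 0, 0, 0, -1], [0, 0, 0, 0, 0, 0, -1], [0, 0, 0, 0, 0, 0, -1]]}}

```text
time: 13.82
tool_pos: [0.4613, -0.1625, 0.1712]
tool_rot: [0.001, 0.72, 0.694, 0.0]
contact_force: [-0.7, 0.2, -1.9]
gripper_width: 0.527
grasp_force: 61.8
```

Request:
{"method": "move_arm", "body": {"rows": [[0.1, 0, 0.1, 0, 0, 0, -1], [0, 0, 0.1, 0, 0, 0, -1], [0, 0, 0.1, 0, 0, 0, -1], [0, 0, 0, 0, 0, 0, -1], [0, 0, 0, 0, 0, 0, -1]]}}

```text
time: 14.23
tool_pos: [0.4612, -0.1615, 0.1682]
tool_rot: [0.001, 0.72, 0.694, 0.0]
contact_force: [-1.0, 0.5, 4.0]
gripper_width: 0.53
grasp_force: 62.3
```

Landed. Release, rise and go to the spice jar.

Request:
{"method": "move_arm", "body": {"rows": [[0, 0, 0, 0, 0, 0, 1], [0, 0, 0, 0, 0, 0, 1], [0, 0, 0, 0, 0, 0, 1], [0, 0, 0, 0, 0, 0, 1], [0, 0, 0, 0, 0, 0, 1], [0, 0, -1, 0, 0, 0, 1], [0, 0, -2.5, 0, 0, 0, 1], [0, 0, -3, 0, 0, 0, 1], [0, 0, -3, 0, 0, 0, 1], [0, 0, -2, 0, 0, 0, 1], [0, 0, -1, 0, 0, 0, 1], [2.5, -0.5, 0, 0, 0, 0, 1], [3.5, -0.6, 0, 0, 0, 0, 1], [4, -0.7, 0, 0, 0, 0, 1], [4, -0.7, 0, 0, 0, 0, 1], [4, -0.7, 0, 0, 0, 0, 1], [4, -0.7, 0, 0, 0, 0, 1], [4, -0.7, 0, 0, 0, 0, 1], [4, -0.7, 0, 0, 0, 0, 1], [4, -0.7, 0, 0, 0, 0, 1]]}}

```text
time: 15.9
tool_pos: [0.4127, 0.1826, 0.292]
tool_rot: [-0.0, 0.72, 0.694, -0.0]
contact_force: [1.8, 0.4, 0.6]
gripper_width: 1.001
grasp_force: 0.0
```

Request:
{"method": "move_arm", "body": {"rows": [[4, -0.7, 0, 0, 0, 0, 1], [4, -0.7, 0, 0, 0, 0, 1], [3, -0.6, 0, 0, 0, 0, 1], [2, -0.4, 0, 0, 0, 0, 1], [1, -0.1, 0, 0, 0, 0, 1], [0, 0, 0, 0, 0, 0, 1], [0, 0, 0, 0, 0, 0, 1]]}}

```text
time: 16.48
tool_pos: [0.3941, 0.3211, 0.2919]
tool_rot: [0.0, 0.72, 0.694, -0.001]
contact_force: [-0.5, -0.0, 0.2]
gripper_width: 0.998
grasp_force: 0.0
```

```bash
python3 - <<'E'
from h import *
from plant import manip
go([.3905,.350,.081])
T=manip.grab_frame("top");cv2.imwrite("pics/t4.png",T["img"])
S=manip.grab_frame("scene");cv2.imwrite("pics/s4.png",np.hstack([crop(T["img"],270,215,500,300,2,20)[:, :400],S["img"][170:340,200:440][:, :240].repeat(1,0)]) if 0 else np.vstack([crop(T["img"],110,215,500,300,2,20),cv2.resize(S["img"][170:340,200:460],(780,510))[:400]]))
E
```

```text
tcp [0.3941 0.3211 0.2919] shift tool cm [ 2.9  -0.45 21.08] tilt [-0.001 -0.001 -1.   ] yaw_y -2.15
```

View pics/s4.png

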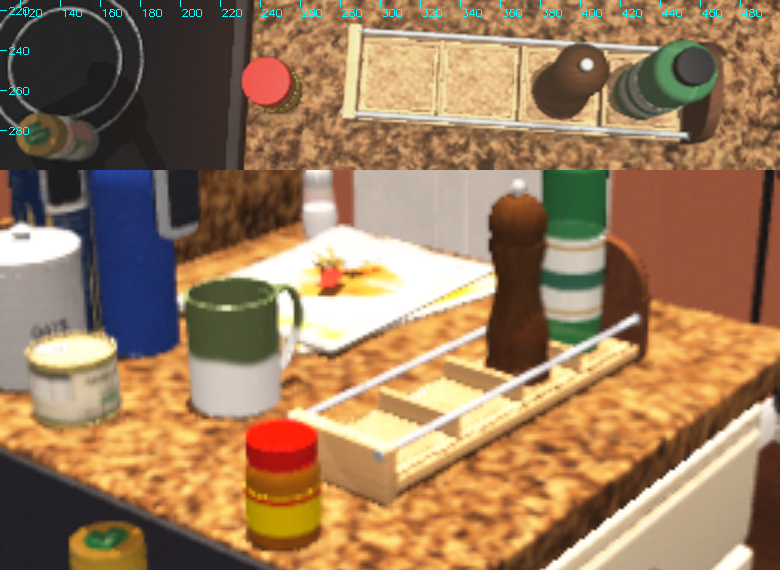

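Both the bottle (bay4) and the mill (bay3) stand upright on their pads. Now the spice jar.

Request:
{"method": "move_arm", "body": {"rows": [[1.5, -0.2, 0, 0, 0, 0, 1], [1.4, -0.2, 1, 0, 0, 0, 1], [0, 0, 2.5, 0, 0, 0, 1], [0, 0, 3, 0, 0, 0, 1], [0, 0, 3, 0, 0, 0, 1], [0, 0, 3, 0, 0, 0, 1], [0, 0, 3, 0, 0, 0, 1], [0, 0, 2.5, 0, 0, 0, 1], [0, 0, 2, 0, 0, 0, 1], [0, 0, 1, 0, 0, 0, 1], [0, 0, 0, 0, 0, 0, 1], [0, 0, 0, 0, 0, 0, -1], [0, 0, 0, 0, 0, 0, -1], [0, 0, 0, 0, 0, 0, -1], [0, 0, 0, 0, 0, 0, -1], [0, 0, 0, 0, 0, 0, -1], [0, 0, 0, 0, 0, 0, -1], [0, 0, 0, 0, 0, 0, -1]]}}

```text
time: 18.08
tool_pos: [0.3919, 0.3515, 0.0843]
tool_rot: [0.0, 0.72, 0.694, 0.001]
contact_force: [-1.8, 0.2, 5.6]
gripper_width: 0.467
grasp_force: 59.6
```

```bash
python3 -c "
from h import *
go([.4635,-.076,.2])"
```

```text
tcp [0.3919 0.3515 0.0843] shift tool cm [-42.43   8.78 -11.63] tilt [ 0.002  0.002 -1.   ] yaw_y -2.16
```

Gripped. Lift and carry to bay2.

Request:
{"method": "move_arm", "body": {"rows": [[0, 0, -1, 0, 0, 0, -1], [0, 0, -2.5, 0, 0, 0, -1], [0, 0, -3, 0, 0, 0, -1], [0, 0, -2.5, 0, 0, 0, -1], [0, 0, -1.6, 0, 0, 0, -1], [0, 0, -1, 0, 0, 0, -1], [-1.5, 0.3, 0, 0, 0, 0, -1], [-2.5, 0.6, 0, 0, 0, 0, -1], [-3.5, 0.7, 0, 0, 0, 0, -1], [-3.5, 0.7, 0, 0, 0, 0, -1], [-3.5, 0.7, 0, 0, 0, 0, -1], [-3.5, 0.7, 0, 0, 0, 0, -1], [-3.5, 0.7, 0, 0, 0, 0, -1], [-3.5, 0.7, 0, 0, 0, 0, -1], [-3.5, 0.7, 0, 0, 0, 0, -1], [-3.5, 0.7, 0, 0, 0, 0, -1], [-3.5, 0.7, 0, 0, 0, 0, -1], [-2.5, 0.6, 0, 0, 0, 0, -1], [-1.5, 0.4, 0, 0, 0, 0, -1], [-1, 0.2, 0, 0, 0, 0, -1]]}}

```text
time: 19.75
tool_pos: [0.4596, -0.059, 0.1979]
tool_rot: [-0.0, 0.721, 0.693, -0.0]
contact_force: [0.3, 0.3, -0.6]
gripper_width: 0.465
grasp_force: 60.1
```

Request:
{"method": "move_arm", "body": {"rows": [[-0.5, 0.1, 0, 0, 0, 0, -1], [0, 0, 0, 0, 0, 0, -1], [0, 0, 0, 0, 0, 0, -1], [0, 0, 0, 0, 0, 0, -1]]}}

```text
time: 20.08
tool_pos: [0.4604, -0.0612, 0.1981]
tool_rot: [-0.0, 0.72, 0.694, 0.0]
contact_force: [-0.3, 0.3, -1.5]
gripper_width: 0.471
grasp_force: 60.1
```

```bash
python3 - <<'E'
from h import *
from plant import manip
go([.4635,-.0755,.0963])
g=manip.grab_frame("wrist");pickle.dump(g,open("w5.pkl","wb"));cv2.imwrite("pics/w5.png",g["img"])
E
```

```text
tcp [ 0.4604 -0.0612  0.1981] shift tool cm [-1.42  0.36 10.18] tilt [-0.  0. -1.] yaw_y -2.09
```

View pics/w5.png

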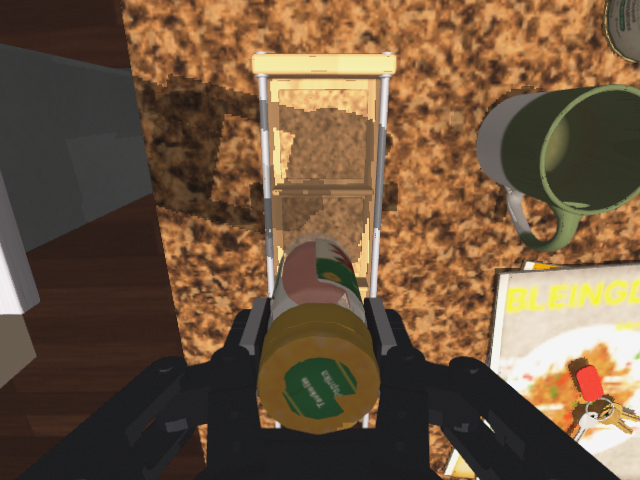

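The jar is upright above bay2, with rails at x≈267 and 379, the bay1/2 slat at row 190, and the mug well clear on the right. Lowering.

Request:
{"method": "move_arm", "body": {"rows": [[-0.7, 0.2, 0, 0, 0, 0, -1], [-0.7, 0.15, 0, 0, 0, 0, -1], [0, 0, 1, 0, 0, 0, -1], [0, 0, 2, 0, 0, 0, -1], [0, 0, 2, 0, 0, 0, -1], [0, 0, 2, 0, 0, 0, -1], [0, 0, 1.3, 0, 0, 0, -1], [0, 0, 0.8, 0, 0, 0, -1], [0, 0, 0.5, 0, 0, 0, -1], [0, 0, 0.3, 0, 0, 0, -1], [0, 0, 0.1, 0, 0, 0, -1], [0, 0, 0.1, 0, 0, 0, -1], [0, 0, 0, 0, 0, 0, -1], [0, 0, 0, 0, 0, 0, -1]]}}

```text
time: 21.3
tool_pos: [0.4641, -0.0765, 0.0981]
tool_rot: [0.001, 0.72, 0.694, 0.0]
contact_force: [-0.1, 0.4, -0.8]
gripper_width: 0.469
grasp_force: 60.2
```

Request:
{"method": "move_arm", "body": {"rows": [[0, 0, 0.1, 0, 0, 0, -1], [0, 0, 0.1, 0, 0, 0, -1], [0, 0, 0, 0, 0, 0, -1], [0, 0, 0, 0, 0, 0, -1]]}}

```text
time: 21.63
tool_pos: [0.464, -0.0764, 0.0958]
tool_rot: [0.0, 0.72, 0.694, 0.0]
contact_force: [-0.6, -0.1, 1.3]
gripper_width: 0.466
grasp_force: 60.2
```

Landed. Release, rise and go over the mustard jar.

Request:
{"method": "move_arm", "body": {"rows": [[0, 0, 0, 0, 0, 0, 1], [0, 0, 0, 0, 0, 0, 1], [0, 0, 0, 0, 0, 0, 1], [0, 0, 0, 0, 0, 0, 1], [0, 0, 0, 0, 0, 0, 1], [0, 0, -1, 0, 0, 0, 1], [0, 0, -2.5, 0, 0, 0, 1], [0, 0, -3, 0, 0, 0, 1], [0, 0, -3, 0, 0, 0, 1], [0, 0, -2, 0, 0, 0, 1], [0, 0, -0.5, 0, 0, 0, 1], [2, -0.2, 0, 0, 0, 0, 1], [3, -0.3, 0, 0, 0, 0, 1], [3.5, -0.3, 0, 0, 0, 0, 1], [3.5, -0.3, 0, 0, 0, 0, 1], [3.5, -0.3, 0, 0, 0, 0, 1], [3, -0.3, 0, 0, 0, 0, 1], [2, -0.2, 0, 0, 0, 0, 1], [0, 0, 0, 0, 0, 0, 1], [0, 0, 0, 0, 0, 0, 1]]}}

```text
time: 23.3
tool_pos: [0.4517, 0.1298, 0.2144]
tool_rot: [-0.0, 0.72, 0.694, -0.001]
contact_force: [-0.0, -0.5, -0.6]
gripper_width: 0.998
grasp_force: 0.0
```

```bash
python3 -c "
from h import *
go([.452,.1405,.068])"
```

```text
tcp [0.4517 0.1298 0.2144] shift tool cm [1.080e+00 1.000e-02 1.464e+01] tilt [-0.002 -0.001 -1.   ] yaw_y -2.03
```

Request:
{"method": "move_arm", "body": {"rows": [[1.1, 0, 0, 0, 0, 0, 1], [0, 0, 1, 0, 0, 0, 1], [0, 0, 2.5, 0, 0, 0, 1], [0, 0, 3, 0, 0, 0, 1], [0, 0, 3, 0, 0, 0, 1], [0, 0, 2.5, 0, 0, 0, 1], [0, 0, 1.7, 0, 0, 0, 1], [0, 0, 1, 0, 0, 0, 1], [0, 0, 0, 0, 0, 0, 1], [0, 0, 0, 0, 0, 0, -1], [0, 0, 0, 0, 0, 0, -1], [0, 0, 0, 0, 0, 0, -1], [0, 0, 0, 0, 0, 0, -1], [0, 0, 0, 0, 0, 0, -1], [0, 0, 0, 0, 0, 0, -1], [0, 0, 0, 0, 0, 0, -1]]}}

```text
time: 24.63
tool_pos: [0.4541, 0.1405, 0.0704]
tool_rot: [0.001, 0.72, 0.694, 0.001]
contact_force: [-2.7, 0.1, 6.2]
gripper_width: 0.565
grasp_force: 61.6
```

```bash
python3 -c "
from h import *
go([.4668,.010,.17])"
```

```text
tcp [0.4541 0.1405 0.0704] shift tool cm [-12.99   1.79  -9.96] tilt [ 0.003  0.    -1.   ] yaw_y -2.16
```

Gripped on the lid (about 50 mm). Lift and carry to bay1; the landing height should be about 0.088.

Request:
{"method": "move_arm", "body": {"rows": [[0, 0, -1, 0, 0, 0, -1], [0, 0, -2, 0, 0, 0, -1], [0, 0, -2.5, 0, 0, 0, -1], [0, 0, -2.5, 0, 0, 0, -1], [0, 0, -1.3, 0, 0, 0, -1], [0, 0, -0.7, 0, 0, 0, -1], [-1, 0.1, 0, 0, 0, 0, -1], [-2, 0.3, 0, 0, 0, 0, -1], [-2.5, 0.3, 0, 0, 0, 0, -1], [-2.5, 0.3, 0, 0, 0, 0, -1], [-2.5, 0.3, 0, 0, 0, 0, -1], [-1.5, 0.2, 0, 0, 0, 0, -1], [-0.7, 0.1, 0, 0, 0, 0, -1], [-0.3, 0, 0, 0, 0, 0, -1], [0, 0, 0, 0, 0, 0, -1], [0, 0, 0, 0, 0, 0, -1]]}}

```text
time: 25.97
tool_pos: [0.4634, 0.0102, 0.1677]
tool_rot: [-0.001, 0.72, 0.694, -0.0]
contact_force: [-0.7, 0.4, -1.9]
gripper_width: 0.566
grasp_force: 62.1
```

```bash
python3 - <<'E'
from h import *
from plant import manip
go([.4668,.010,.0884])
g=manip.grab_frame("scene");t=manip.grab_frame("top");cv2.imwrite("pics/s6.png",cv2.resize(g["img"][170:320,220:420],(800,600)))
cv2.imwrite("pics/t6.png",t["img"])
E
```

```text
tcp [0.4634 0.0102 0.1677] shift tool cm [-0.01  0.35  7.93] tilt [-0.001  0.001 -1.   ] yaw_y -2.15
```

View pics/s6.png

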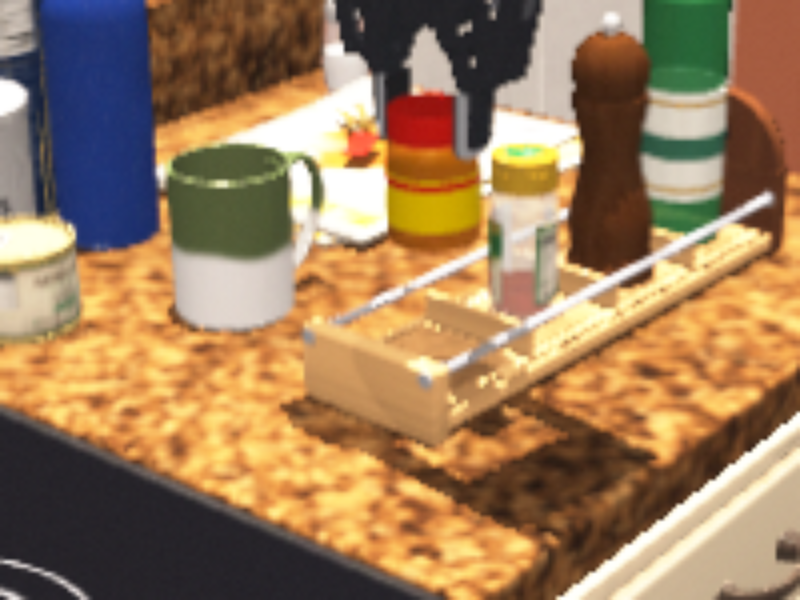

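The spice jar stands in bay2 at (520,230), and the mustard jar hangs upright in the jaws at (432,170). Lowering it.

Request:
{"method": "move_arm", "body": {"rows": [[0, 0.3, 0, 0, 0, 0, -1], [0, 0, 1, 0, 0, 0, -1], [0, 0, 2, 0, 0, 0, -1], [0, 0, 2, 0, 0, 0, -1], [0, 0, 1, 0, 0, 0, -1], [0, 0, 0.7, 0, 0, 0, -1], [0, 0, 0.5, 0, 0, 0, -1], [0, 0, 0.3, 0, 0, 0, -1], [0, 0, 0.2, 0, 0, 0, -1], [0, 0, 0.1, 0, 0, 0, -1], [0, 0, 0.1, 0, 0, 0, -1], [0, 0, 0, 0, 0, 0, -1], [0, 0, 0, 0, 0, 0, -1]]}}

```text
time: 27.15
tool_pos: [0.4671, 0.0096, 0.0898]
tool_rot: [0.0, 0.72, 0.694, 0.0]
contact_force: [0.1, 0.6, -1.9]
gripper_width: 0.563
grasp_force: 62.1
```

Request:
{"method": "move_arm", "body": {"rows": [[0, 0, 0.1, 0, 0, 0, -1], [0, 0, 0.1, 0, 0, 0, -1], [0, 0, 0, 0, 0, 0, -1], [0, 0, 0, 0, 0, 0, -1]]}}

```text
time: 27.48
tool_pos: [0.4673, 0.0095, 0.0885]
tool_rot: [0.0, 0.72, 0.694, 0.0]
contact_force: [-2.6, 0.3, 5.8]
gripper_width: 0.566
grasp_force: 62.7
```

Landed. Release, rise, and move aside to look.

Request:
{"method": "move_arm", "body": {"rows": [[0, 0, 0, 0, 0, 0, 1], [0, 0, 0, 0, 0, 0, 1], [0, 0, 0, 0, 0, 0, 1], [0, 0, 0, 0, 0, 0, 1], [0, 0, 0, 0, 0, 0, 1], [0, 0, -1, 0, 0, 0, 1], [0, 0, -2.5, 0, 0, 0, 1], [0, 0, -3, 0, 0, 0, 1], [0, 0, -3, 0, 0, 0, 1], [0, 0, -3, 0, 0, 0, 1], [0, 0, -3, 0, 0, 0, 1], [0, 0, -1, 0, 0, 0, 1], [2, -0.2, 0, 0, 0, 0, 1], [4, -0.3, 0, 0, 0, 0, 1], [4, -0.3, 0, 0, 0, 0, 1], [4, -0.3, 0, 0, 0, 0, 1], [4, -0.3, 0, 0, 0, 0, 1], [4, -0.3, 0, 0, 0, 0, 1], [2, -0.2, 0, 0, 0, 0, 1], [0, 0, 0, 0, 0, 0, 1]]}}

```text
time: 29.15
tool_pos: [0.4559, 0.2535, 0.2517]
tool_rot: [-0.001, 0.719, 0.695, -0.0]
contact_force: [-0.6, -0.6, 0.5]
gripper_width: 0.999
grasp_force: 0.0
```

```bash
python3 - <<'E'
from h import *
from plant import manip
f=manip.grab_frame("top");pickle.dump(f,open("t7.pkl","wb"));cv2.imwrite("pics/t7.png",crop(f["img"],275,150,475,295,4,10))
E
```

```text
(no output)
```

View pics/t7.png

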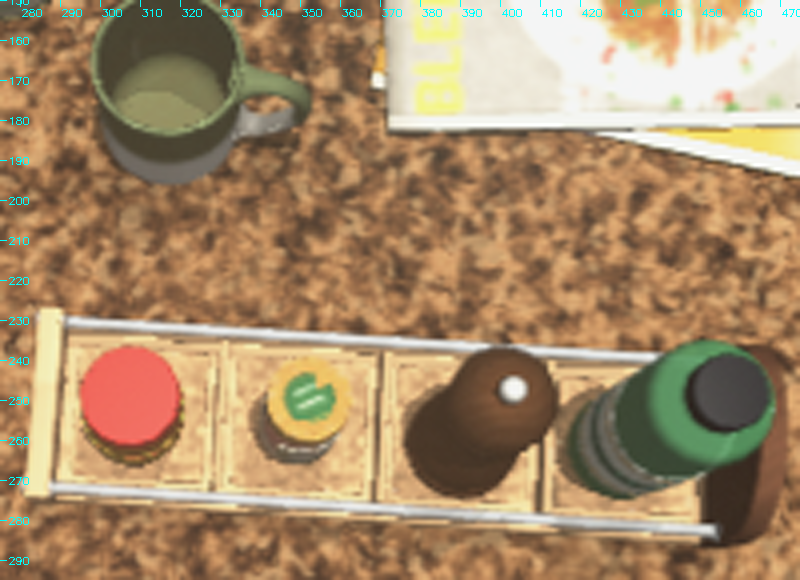

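The top crop shows all four standing in order. The tops are at the red lid (307.5,249), yellow cap (352,249.8), knob (403.3,247.3) and black cap (457.3,247.8), and the mug has not moved.

```bash
python3 - <<'E'
from h import *
from plant import manip
f=pickle.load(open("t7.pkl","rb"))
for uv,z,b in[((307.5,249),.096,(.4652,.0099)),((352,249.8),.124,(.462,-.0761)),((403.3,247.3),.187,(.4588,-.162)),((457.3,247.8),.218,(.4556,-.248))]:
    X=atz(f,uv,z);print((X[:2]-b)*1e3)
print(manip.job_done())
E
```

```text
[-1.14582704 -0.27082618]
[-1.26481146 -0.32123159]
[-0.36531022 -0.4602486 ]
[-0.38319469  1.1000061 ]
the job is handed in; nothing more can be done
None
```

All four seasonings stand upright in the rack, tallest next to the high dark end (bottle, pepper mill, spice jar, mustard jar), each within about 2 mm of its pad centre in the last top-camera picture. The mug did not move, and I handed the job in at about 29 s of the 128 s allowed; no verdict came back.

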